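Lay a breakfast place

TASK

Lay a breakfast place on the blue placemat, around the plate that already stands there, for someone who will sit on the robot's side of the island: the fork to the left of the plate and the knife to the right, both pointing straight away from the diner with the handle nearest, and the teaspoon straight across behind the plate with its handle to the right, each centred on the plate and about 3 cm clear of its rim. Stand the amber tumbler behind the knife, in line with it and about 2 cm beyond its tip, and the yellow egg cup in the middle of the plate. Set the tumbler and egg cup down upright without dropping them, and leave the plate, mug, bowl and jam jar where they are.

Things in the scene. Friction and masses are not known exactly. Their poses are not given: they have to be found in the camera images.
- placemat: dark blue placemat with a thin pale border, fixed, 320 mm deep (x) by 380 mm wide (y), 4 mm thick. Origin: centre of its underside, on the worktop; x points away from the diner and the robot (within 0.13 rad), y to the diner's left. It lies left or right of the robot's centre line; on the other side is the pale grey drying mat (340 by 400 mm, 5 mm thick, fixed) with the clean things.
- plate: round white side plate, 164 mm across at the rim, 17 mm high, standing loose on the placemat near its middle. Origin: centre of its underside. Its flat inner floor, about 100 mm across, is 5 mm above the underside. Its own yaw means nothing. 0.32 kg.
- fork: steel fork with a red handle, 180 mm long, lying flat. Origin: middle of its length, on its underside; x axis towards the tines, z up. The handle runs from x = -90 to x = +4 mm and is 15 mm wide and 10 mm thick with flat vertical sides (grip it near x = -10 mm); the head is 23 mm wide and 4 mm thick. 45 g.
- knife: steel table knife with a blue handle, 180 mm long, lying flat. Origin: middle of its length, on its underside; x axis towards the blade's tip (at x = +90 mm), z up. The handle runs from x = -90 to x = +4 mm and is 15 mm wide and 10 mm thick with flat vertical sides (grip it near x = -10 mm); the blade is 17 mm wide and 4 mm thick. 60 g.
- spoon: steel teaspoon with a green handle, 140 mm long, lying flat. Origin: middle of its length, on its underside; x axis towards the spoon's bowl, z up. The handle runs from x = -70 to x = +10 mm and is 13 mm wide and 10 mm thick with flat vertical sides (grip it near x = -5 mm); the bowl is 28 mm wide and 8 mm high. 30 g.
- tumbler: amber glass tumbler standing upright, 90 mm high, 58 mm across at the foot, 66 mm at the rim. Origin: centre of its underside; z up. About 0.2 kg.
- egg_cup: yellow egg cup on a foot, standing upright, 60 mm high; its cup is 48 mm across from 46 mm up to the rim (45 mm at 35 mm up), the foot 42 mm across, the waist 18 mm. Origin: centre of its underside; z up. About 70 g.
- mug: white mug with a handle, 92 mm high, 82 mm across, standing on the drying mat; not to be moved. Origin: centre of its underside, handle towards its +y (to 78 mm from its axis), pointing roughly away from the robot.
- bowl: small blue bowl, 100 mm across, 44 mm high, standing on the drying mat; not to be moved. Origin: centre of its underside.
- jam_jar: jam jar with a pale label and a brass lid, 69 mm across, 92 mm high, standing on the worktop behind the two mats; not to be moved. Origin: centre of its underside.
Mind the look-alikes: they are no part of the job. Leave any purple look-alike of the egg_cup alone. What is shaped like the fork but purple is not meant.

How it is judged:
By the outcome, as a careful person would: the job done as asked, in the order asked, and still so for the second after the job is handed in, with the robot touching nothing.
It also fails if it takes over 120 s, if anything falls off the work surface, if the arm or the gripper's body presses on something with over 40 N, if the wrist force passes 120 N, or if a joint passes its speed limit or range.

ROBOT

A 6-joint arm with a two-finger parallel gripper is mounted at the origin on the work surface. World frame = base frame: x ahead of the robot, y to its left, z up, the work surface at z = 0. Lengths are in mm, angles in rad, forces in N, time in s.
With the tool pointing down it reaches from about 250 to 725 mm from the base axis. Payload 9.7 kg.
Tool frame: the origin (TCP) lies midway between the tips of the shut fingers; the grasp point (between the pads) lies 19 mm behind it; z points along the fingers, y is the line along which they close (so a half turn about z gives the same grasp; the last joint's range is limited). The gripper opens to 85 mm and grips with 20 to 120 N. Pads are 22 mm wide; open, the fingers measure 114 mm over their backs; the gripper's body (76 mm by 85 mm) begins 54 mm behind the grasp point. The pads swing forward as they close: fully open they stand 13 mm farther back than shut.
Start: joints at [-1.346, 0.087, 0.176, 1.66, 0, 1.571], TCP at [122.599, -536.159, 210.584] pointing down, gripper open.
Joint ranges: [-3.13, 3.13], [-0.85, 1.81], [-1.15, 1.24], [-2.2, 2.28], [-1.44, 1.52], [-3.14, 3.14]. Speed limits (rad/s): [2.22, 2.22, 2.57, 3.14, 3.14, 3.14].

INTERFACE

Orientations are given as a rotation vector (axis times angle).
In Python, from plant import env, cams, workorder gives the robot as it stands. The module is installed in compiled form; this text tells all that it offers.
- The arm moves only by the shell command python3 -m creep 'ROWS' [FORCE]. ROWS is JSON, a list of rows, each a list of 5 numbers: the closure, from 0 (fully open) to 1 (shut), then the shift along the world's x, y, z in cm, then the turn about the world's z in degrees. A call has 1 to 5 rows; each row is the pose to reach, as a shift and turn from the pose commanded when the call began; what a row does not reach only later rows make up. A row lasts 1/10 s, in which the tool goes at most 50 mm and 8.59 degrees, less where a joint would pass 70% of its speed; a pose out of reach is approached as far as the arm can. A call with a gripper value outside its range is refused whole. The fingers move at their own pace and stop on an object; FORCE is the grip in N (left out, the last holds). Time passes only in rows, so rows that repeat a pose let the fingers close. It gives the time, the measured TCP pose, the force, the opening and the grip force at its end, in the units of the state.
- env.observe(): the state, without advancing time (a new reading comes with each control period).
- cams.camera(name): name is "scene" or "top" or "wrist"; returns a dict with "img" (400x640x3 uint8, red, green, blue), "K" (3x3 intrinsics, pixels), "extrinsics" (4x4, takes a point from world to camera coordinates). Camera axes: x right, y up, looking along -z (the intrinsics and any distortion apply to the point x, -y, -z); pixel columns grow to the right and rows downward; lengths in mm; the calibration is good to about 2 mm. A picture is of the moment at which its call begins. There is no depth.
- workorder.close_job(): hands the job in; it is judged then, once.
The state is a dict: "t": time; "joint_pos": joint angles; "joint_vel": joint speeds; "tau": joint torques, N m; "tool_pos": TCP position; "ee_rot": TCP orientation; "wrist_force": force on the tool from outside, world axes, zero at the start; "torque": the same for the moment, N m; "grip_width": finger opening in mm; "grasp_force": force on a finger pad.
Only numpy, scipy, OpenCV 4.12 (cv2) and the standard library are available. Lean on these libraries where they do the work, as an engineer would, in place of code of your own. Each camera call takes 0.05 s, during which the arm holds its last target. There are 200 camera calls.

## Working session

There is one attempt and no reset: what is moved stays moved. The work goes in short steps, Python scripts to look and compute and a shell command to move; the robot and the scene stay as the last step left them, time stands still between calls to the robot, and variables do not carry over. Pictures are saved under pics/ and viewed, at most 18 in all, crops included, and the job is handed in when it is done.

```bash
mkdir -p pics; python3 - <<'E'
from plant import env,cams,workorder
import cv2,numpy as np
for n in("scene","top","wrist"):
    c=cams.camera(n);cv2.imwrite(f"pics/{n}0.png",c["img"][:,:,::-1]);print(n,c["K"].tolist(),np.round(c["extrinsics"],3).tolist(),[k for k in c])
s=env.observe();print(s)
E
```

```text
scene [[421.5458368283974, 0.0, 322.3296314322124], [0.0, 421.5458368283974, 197.4532839110498], [0.0, 0.0, 1.0]] [[-0.843, 0.537, -0.017, 360.526], [-0.383, -0.579, 0.719, 144.619], [0.377, 0.613, 0.695, -1290.987], [0.0, 0.0, 0.0, 1.0]] ['img', 'K', 'extrinsics']
top [[375.3591742999926, 0.0, 318.1331687571769], [0.0, 375.3591742999926, 197.4978265827243], [0.0, 0.0, 1.0]] [[0.024, -1.0, -0.013, 2.875], [0.995, 0.022, 0.096, -444.978], [-0.096, -0.015, 0.995, -930.838], [0.0, 0.0, 0.0, 1.0]] ['img', 'K', 'extrinsics']
wrist [[316.4131911969848, 0.0, 318.9743055242241], [0.0, 316.4131911969848, 201.64989463786952], [0.0, 0.0, 1.0]] [[0.222, -0.975, -0.0, -549.528], [0.935, 0.213, -0.282, 35.435], [0.275, 0.062, 0.959, -378.376], [0.0, 0.0, 0.0, 1.0]] ['img', 'K', 'extrinsics']
{'t': 0.15, 'joint_pos': array([-1.34598278e+00,  8.73340021e-02,  1.75297620e-01,  1.65978011e+00,
       -5.75748980e-06,  1.57080296e+00]), 'joint_vel': array([ 3.57341432e-04, -2.41440810e-03,  2.41050477e-03, -4.70679488e-04,
       -4.00436997e-05,  4.63577296e-04]), 'tau': array([-7.08296084e-04, -5.20759678e+01,  4.65044832e+01,  1.38289406e-02,
       -3.41290473e-06, -1.11351559e-05]), 'tool_pos': array([ 122.56358661, -535.97098679,  210.03627555]), 'ee_rot': array([-3.12076056e+00, -3.52269113e-01,  1.88681216e-04]), 'wrist_force': array([-1.32868942, -0.49114693, -0.81942967]), 'torque': array([-0.02081774,  0.03467246, -0.01853785]), 'grasp_force': 0.0, 'grip_width': 84.90695554299683}
```

View pics/top0.png

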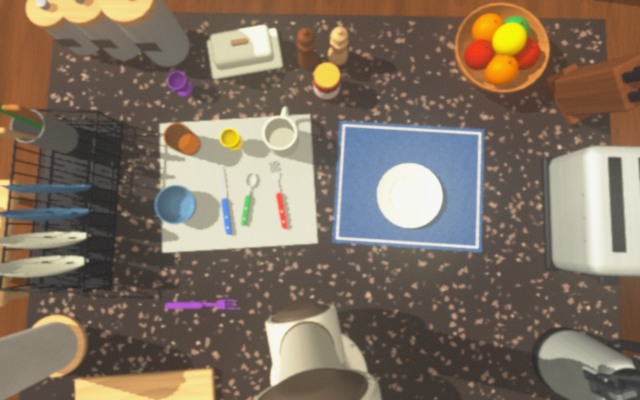

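View pics/scene0.png

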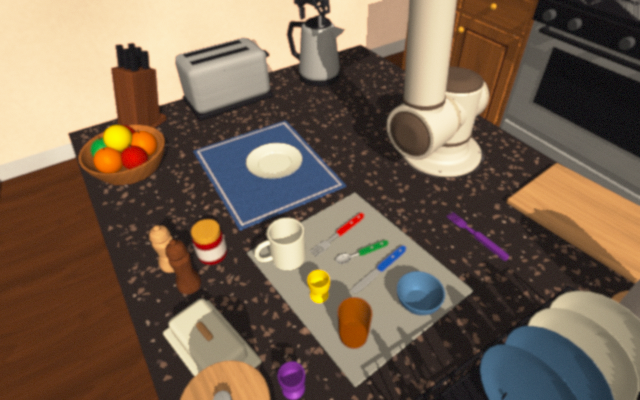

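The top view shows the placemat with the plate (410,195) on the right, which is −y. The drying mat on the left holds the tumbler (183,137), egg cup (231,139), knife (227,205), spoon (249,200), fork (280,197), mug and bowl. The purple fork (200,305) and purple cup (178,82) are decoys.

```bash
cat > h.py <<'E'
import cv2,numpy as np
from plant import env,cams
def ray(c,uv,z):
    E=np.array(c["extrinsics"]);K=np.array(c["K"]);R,t=E[:3,:3],E[:3,3]
    o=-R.T@t; uv=np.atleast_2d(uv).astype(float)
    d=np.c_[(uv[:,0]-K[0,2])/K[0,0],-(uv[:,1]-K[1,2])/K[1,1],-np.ones(len(uv))]@R
    return o+d*((z-o[2])/d[:,2])[:,None]
def blobs(c,lo,hi,amin=30,k=0):
    hsv=cv2.cvtColor(c["img"],cv2.COLOR_RGB2HSV)
    m=cv2.inRange(hsv,np.array(lo),np.array(hi))
    if k:m=cv2.morphologyEx(m,cv2.MORPH_CLOSE,np.ones((k,k),np.uint8))
    cs,_=cv2.findContours(m,cv2.RETR_EXTERNAL,cv2.CHAIN_APPROX_NONE)
    return sorted([x[:,0,:] for x in cs if cv2.contourArea(x)>amin],key=lambda x:-cv2.contourArea(x))
def rect(c,b,z):
    """centre, long axis yaw (deg), sizes of contour projected on plane z"""
    p=ray(c,b,z)[:,:2].astype(np.float32); (cx,cy),(w,h),a=cv2.minAreaRect(p)
    if w<h: w,h,a=h,w,a+90
    return np.round([cx,cy,(a+90)%180-90,w,h],1)
def circ(c,b,z):
    (x,y),r=cv2.minEnclosingCircle(ray(c,b,z)[:,:2].astype(np.float32)); return np.round([x,y,r],1)
COL=dict(red=((172,150,60),(179,255,255)),red2=((0,180,60),(4,255,255)),green=((45,120,40),(80,255,255)),blue=((100,150,40),(120,255,255)),
 yellow=((24,170,90),(33,255,255)),amber=((5,150,60),(16,255,255)))
E
python3 - <<'E'
from h import *
c=cams.camera("top")
for n,(z) in dict(red=12,red2=12,green=12,blue=12,yellow=60,amber=90).items():
    for b in blobs(c,*COL[n])[:7]: print(n,b.mean(0).round(),rect(c,b,z),circ(c,b,z))
for b in blobs(c,(0,0,190),(179,60,255),300,0): print('white',b.mean(0).round(),circ(c,b,21))
for b in blobs(c,(95,80,40),(125,255,255),2000,9): print('mat',rect(c,b,4))
hsv=cv2.cvtColor(c["img"],cv2.COLOR_RGB2HSV)
for p in[(283,212),(246,212),(228,220),(231,139),(190,142),(360,230),(175,205),(300,180)]:print(p,hsv[p[1],p[0]])
E
```

```text
red2 [474.  53.] [ 836.7 -386.1   -1.    60.9   39.5] [ 836.8 -389.    30.9]
green [518.  22.] [ 928.3 -507.8   67.1   65.8   29.1] [ 919.  -503.8   32.9]
yellow [509.  38.] [ 856.  -459.1  -43.6   89.8   71.2] [ 855.5 -460.1   45.4]
yellow [326.  76.] [752.1  -1.1   1.1  54.8  52.8] [ 7.518e+02 -4.000e-01  2.850e+01]
yellow [231. 139.] [581.4 231.4  46.5  55.9  42. ] [582.9 230.   28.6]
amber [513.  45.] [ 774.6 -310.9  -89.1  908.6  321.2] [ 808.1 -310.   471.4]
amber [22. 62.] [768.1 741.9   6.1 314.6 127.2] [765.9 762.6 163. ]
amber [ 12. 316.] [147.1 708.1   6.1  83.3  63. ] [146.8 709.2  51.5]
amber [223.   5.] [911.6 282.7 -89.1 245.3  28.9] [915.6 282.8 123.1]
amber [  5. 157.] [518.7 764.6   6.1 101.9  29.2] [518.  770.8  51.6]
amber [188. 143.] [562.  327.1  57.9  51.2  48.5] [562.1 328.5  27.4]
amber [ 24. 173.] [483.7 716.5  86.8  53.7  49.6] [485.  716.4  35.6]
white [409. 186.] [ 482.2 -216.1  231.5]
white [236. 176.] [480.  221.1 253.4]
white [602. 209.] [ 438.6 -723.   169.4]
white [244.  51.] [824.6 216.6 103.6]
white [293. 340.] [ 71.3  51.8 107.5]
white [ 51. 263.] [265.5 671.9  71.3]
white [353. 354.] [ 66.2 -81.9  48.6]
white [ 54. 237.] [325.6 672.3  72. ]
mat [ 484.6 -220.2   87.6  378.4  317.5]
(283, 212) [  3 150 245]
(246, 212) [ 64 142 205]
(228, 220) [108 155 229]
(231, 139) [ 26 232 235]
(190, 142) [ 13 189 190]
(360, 230) [107  94 180]
(175, 205) [102  86 143]
(300, 180) [ 29  26 228]
```

```bash
python3 - <<'E'
import cv2
i=cv2.imread("pics/top0.png")[90:270,140:500]; cv2.imwrite("pics/top0c.png",cv2.resize(i,None,fx=2.2,fy=2.2,interpolation=cv2.INTER_CUBIC))
E
```

```text
(no output)
```

View pics/top0c.png

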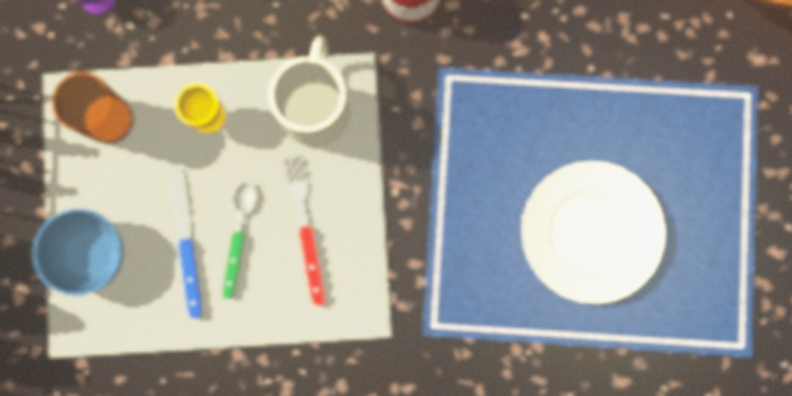

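The crop shows the fork (red handle, 307,230), spoon (238,240), knife (188,245), egg cup (198,105), tumbler rim (82,103) and the plate (593,232). The plate stands nearer the robot than the mat's middle. I measure these with region-limited masks.

```bash
cat >> h.py <<'E'
def roi(c,x0,y0,x1,y1):
    i=np.zeros_like(c["img"]);i[y0:y1,x0:x1]=c["img"][y0:y1,x0:x1];return dict(c,img=i)
E
python3 - <<'E'
from h import *
c=cams.camera("top")
p=roi(c,365,150,455,240)
b=blobs(p,(0,0,170),(179,55,255),300)[0];print('plate',b.mean(0),circ(c,b,21),rect(c,b,21))
r=roi(c,205,150,300,250)
for n,lo,hi in(('fork',(0,90,60),(8,255,255)),('spoon',(45,70,40),(85,255,255)),('knife',(98,100,40),(120,255,255))):
    b=blobs(r,lo,hi)[0];q=rect(c,b,15);a=np.radians(q[2]);
    L=40 if n!='spoon' else 35; off=43 if n!='spoon' else 30
    print(n,q,'origin',q[:2]+off*np.array([np.cos(a),np.sin(a)]))
t=roi(c,160,115,205,158);b=blobs(t,(3,110,60),(20,255,255),50)[0];print('tumbler',b.min(0),b.max(0),circ(c,b,95),circ(c,b,5))
e=roi(c,218,125,247,155);b=blobs(e,(20,150,60),(36,255,255),50)[0];print('egg',b.min(0),b.max(0),circ(c,b,65))
u=roi(c,155,180,200,230);b=blobs(u,(95,70,40),(120,255,255),50)[0];print('bowl',circ(c,b,49))
E
```

```text
plate [409.10160428 194.89839572] [ 457.  -217.    85.2] [ 456.9 -216.2  -62.4  167.9  166.8]
fork [410.3 105.5  11.9  92.2  17.3] origin [452.37588636 114.36677997]
spoon [409.3 197.7  -7.9  78.3  14.2] origin [439.0152839  193.57666362]
knife [392.8 246.7  10.8  88.8  13.7] origin [435.03835178 254.75739653]
tumbler [164 122] [199 154] [570.3 341.1  45.9] [592.6 376.3  50.7]
egg [221 129] [241 149] [580.5 229.7  29.6]
bowl [417.6 367.4  49.8]
```

```bash
python3 -m creep '[[0,2,4,0,0],[0,4.2,8.4,0,0],[0,6.4,12.8,0,0],[0,8.6,17.2,0,0],[0,10.8,21.6,0,0]]' 40; python3 -m creep '[[0.3,2.2,4.4,0,0],[0.5,4.4,8.8,0,0],[0.5,6.6,13.2,0,0],[0.5,8.8,17.6,0,0],[0.5,11,22,0,0]]'; python3 -m creep '[[0.5,2.2,4.4,0,0],[0.5,4.4,8.8,0,0],[0.5,6.6,13.2,-1,0],[0.5,8.8,17.6,-2,0],[0.5,10.2,21.2,-3,-1]]'
```

```text
t: 0.75
tool_pos: [230.9, -318.4, 210.5]
ee_rot: [3.122, 0.351, 0.0]
wrist_force: [1.1, 0.4, 0.4]
grip_width: 85.4
grasp_force: 0.0
t: 1.25
tool_pos: [341.0, -98.2, 210.8]
ee_rot: [3.121, 0.352, 0.002]
wrist_force: [1.7, -0.1, 0.0]
grip_width: 42.6
grasp_force: 0.0
t: 1.75
tool_pos: [445.4, 105.0, 180.0]
ee_rot: [-3.113, -0.353, 0.001]
wrist_force: [0.4, -0.8, 0.1]
grip_width: 42.6
grasp_force: 0.0
```

```bash
cat >> h.py <<'E'
from scipy.spatial.transform import Rotation as Ro
def pose():
    s=env.observe();M=Ro.from_rotvec(s["ee_rot"]).as_matrix();return s["tool_pos"],np.degrees(np.arctan2(M[1,0],M[0,0]))
HC=dict(fork=((0,90,60),(8,255,255),43,15),knife=((100,110,40),(120,255,255),43,15),spoon=((45,70,40),(85,255,255),30,13))
def cut(c,n,z,approx,yaw):
    """origin and yaw of a cutlery item from its handle mask near approx"""
    lo,hi,off,_=HC[n];best=None
    for b in blobs(c,lo,hi,60):
        q=rect(c,b,z);a=q[2]
        if abs((a-yaw+180)%360-180)>90:a+=180
        o=q[:2]+off*np.array([np.cos(np.radians(a)),np.sin(np.radians(a))])
        d=np.linalg.norm(o-approx)
        if best is None or d<best[0]:best=(d,o.round(1),a,q[3:])
    return best
E
python3 - <<'E'
from h import *
c=cams.camera("wrist");cv2.imwrite("pics/w1.png",c["img"][:,:,::-1])
p,y=pose();print(p,y)
for n,a,w in(("fork",(452,114),12),("spoon",(439,194),-8),("knife",(435,255),11)):print(n,cut(c,n,15,a,w))
E
```

```text
[446.61019703 106.73872976 177.67112859] 13.23750880818794
fork (np.float64(1.5761525681617825), array([453.2, 115. ]), np.float64(12.2), array([93.7, 16.1]))
spoon (np.float64(1.1409447351854352), array([439.9, 193.3]), np.float64(-7.8), array([80.3, 14.2]))
knife (np.float64(1.6868591069300378), array([435.7, 253.5]), np.float64(10.4), array([93.1, 17.4]))
```

View pics/w1.png

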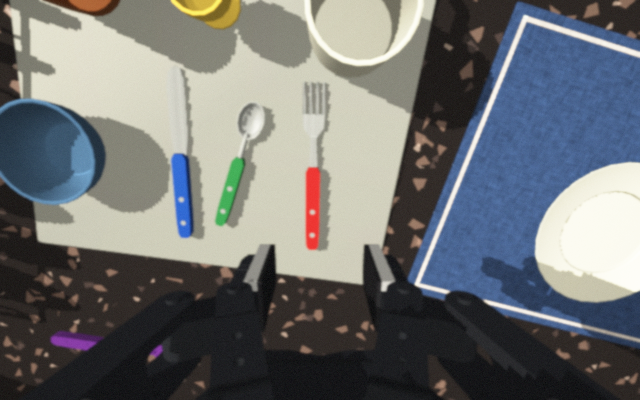

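```bash
python3 -m creep '[[0.6,0.1,0.1,-5,0],[0.6,0.1,0.1,-10,0],[0.6,0.1,0.1,-14,0],[0.6,0.1,0.1,-16.5,0],[0.6,0.1,0.1,-17.2,0]]' 40; python3 -m creep '[[0.6,0,0,0,0],[1,0,0,0,0],[1,0,0,0,0],[1,0,0,0,0],[1,0,0,0,0]]'; python3 -m creep '[[1,0,0,1,0],[1,0,0,3,0],[1,0,0,6,0],[1,0,0,10,0],[1,0,0,14,0]]'
```

```text
t: 2.3
tool_pos: [443.9, 101.9, 5.7]
ee_rot: [-3.115, -0.346, 0.009]
wrist_force: [-0.0, -0.9, 0.3]
grip_width: 33.9
grasp_force: 0.0
t: 2.8
tool_pos: [446.4, 102.5, 9.3]
ee_rot: [-3.114, -0.346, -0.0]
wrist_force: [-0.3, 0.1, 0.4]
grip_width: 0.1
grasp_force: 0.0
t: 3.3
tool_pos: [445.6, 102.3, 150.7]
ee_rot: [-3.114, -0.346, 0.001]
wrist_force: [1.8, 0.6, -1.3]
grip_width: 0.2
grasp_force: 0.0
```

```bash
python3 - <<'E'
from h import *
c=cams.camera("wrist");cv2.imwrite("pics/w2.png",c["img"][:,:,::-1])
p,y=pose();print(p,y)
for n,a,w in(("fork",(452,114),12),("spoon",(439,194),-8),("knife",(435,255),11)):print(n,cut(c,n,15,a,w))
E
```

```text
[447.67433035 102.80678701 157.56542356] 12.679758439319784
fork (np.float64(5.6161438577399885), array([457.4, 115.5]), np.float64(11.7), array([85.1, 16.2]))
spoon (np.float64(1.010915224622564), array([439.8, 193.4]), np.float64(-7.6), array([80.4, 14.3]))
knife (np.float64(1.931008800410196), array([436. , 253.3]), np.float64(10.5), array([93.3, 18.1]))
```

View pics/w2.png

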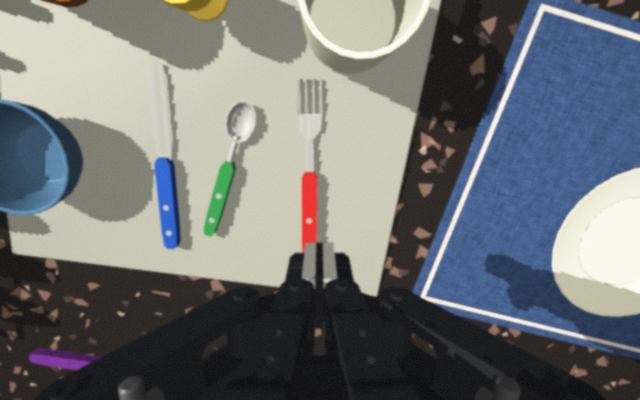

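The fork has not moved: the fingers came down beside it, about 10 mm short in y, and closed on air. I'll correct sideways and take a settled reading before going down.

```bash
python3 -m creep '[[0.6,-0.3,1.1,0,0],[0.6,-0.3,1.1,0,0],[0.6,-0.3,1.1,0,0],[0.6,-0.3,1.1,0,0]]'; python3 -m creep '[[0.6,0,0,0,0]]';python3 -m creep '[[0.6,0,0,0,0]]'
```

```text
t: 3.75
tool_pos: [443.8, 107.2, 147.6]
ee_rot: [-3.108, -0.358, 0.005]
wrist_force: [-0.4, -0.0, -0.3]
grip_width: 33.9
grasp_force: 0.0
t: 3.85
tool_pos: [443.9, 107.2, 147.9]
ee_rot: [-3.108, -0.358, 0.005]
wrist_force: [0.2, -0.6, -1.0]
grip_width: 34.3
grasp_force: 0.0
t: 3.95
tool_pos: [444.1, 107.3, 148.1]
ee_rot: [-3.108, -0.358, 0.004]
wrist_force: [0.3, -0.4, 0.4]
grip_width: 34.1
grasp_force: 0.0
```

```bash
python3 -m creep '[[0.6,0,0.6,0,0],[0.6,0,0.6,0,0],[0.6,0,0.6,0,0]]'; python3 -c "
from h import *
p,y=pose();print(p,y,env.observe()['joint_pos'])
c=cams.camera('wrist');print(cut(c,'fork',15,(453,115),12))"
```

```text
t: 4.25
tool_pos: [445.1, 110.3, 148.6]
ee_rot: [-3.105, -0.365, 0.003]
wrist_force: [-0.1, 0.1, -1.1]
grip_width: 34.3
grasp_force: 0.0
[445.08544183 110.31065115 148.5525373 ] 13.393436674941661 [ 0.23275205 -0.14560573 -0.17110206  1.5454577   0.01529149  3.14058502]
(np.float64(0.17899603814434994), array([453.2, 115. ]), np.float64(11.9), array([94.7, 16.2]))
```

Joint 6 has reached its limit at 3.14, which explains the shortfall. A half turn gives the same grasp and frees the range.

```bash
for i in 1 2 3 4; do python3 -m creep '[[0.6,0,0,0,8.5],[0.6,0,0,0,17],[0.6,0,0,0,25.5],[0.6,0,0,0,34],[0.6,0,0,0,42.5]]' >/dev/null; done; python3 -m creep '[[0.6,0,0,0,4.5],[0.6,0,0,0,8.8],[0.6,0,0,0,8.8],[0.6,0,0,0,8.8]]'; python3 -c "
from h import *
p,y=pose();print(p,y,env.observe()['joint_pos'])"
```

```text
t: 6.7
tool_pos: [445.1, 110.2, 148.6]
ee_rot: [-0.33, 3.122, -0.024]
wrist_force: [0.3, 0.2, 0.5]
grip_width: 34.1
grasp_force: 0.0
[445.05497495 110.22359463 148.6196267 ] -167.9424041334342 [ 0.25299717 -0.14531523 -0.17071692  1.54592839 -0.01532773  0.04255742]
```

```bash
python3 -m creep '[[0.6,-0.2,0.3,-4,0],[0.6,-0.2,0.3,-8,0],[0.6,-0.2,0.3,-12,0],[0.6,-0.2,0.3,-14.1,0],[0.6,-0.2,0.3,-14.1,0]]' 40; python3 -m creep '[[1,0,0,0,0],[1,0,0,0,0],[1,0,0,0,0],[1,0,0,0,0],[1,0,0,0,0]]'; python3 -m creep '[[1,0,0,1,0],[1,0,0,3,0],[1,0,0,6,0],[1,0,0,9,0],[1,0,0,9,0]]'
```

```text
t: 7.2
tool_pos: [440.9, 112.7, 4.6]
ee_rot: [0.33, -3.12, 0.025]
wrist_force: [0.0, 0.4, -0.3]
grip_width: 34.6
grasp_force: 0.0
t: 7.7
tool_pos: [443.4, 113.3, 8.2]
ee_rot: [-0.333, 3.121, -0.024]
wrist_force: [0.2, 0.3, -0.2]
grip_width: -0.2
grasp_force: 0.0
t: 8.2
tool_pos: [445.0, 113.8, 102.4]
ee_rot: [-0.332, 3.116, -0.022]
wrist_force: [-0.3, 0.7, -0.3]
grip_width: -0.1
grasp_force: 0.0
```

```bash
python3 - <<'E'
from h import *
c=cams.camera("wrist");cv2.imwrite("pics/w3.png",c["img"][:,:,::-1])
p,y=pose();print(p,y)
print(cut(c,'fork',15,(453,115),12))
c=cams.camera("top");print(cut(roi(c,205,150,300,250),'fork',15,(453,115),12))
E
```

```text
[444.34148421 113.59564528 100.23437875] -167.81698235406253
(np.float64(0.7936675036276999), array([452.2, 115. ]), np.float64(11.7), array([93.7, 15.4]))
(np.float64(9.057119217411406), array([449.2, 106.8]), np.float64(6.5), array([82.7, 16.2]))
```

View pics/w3.png

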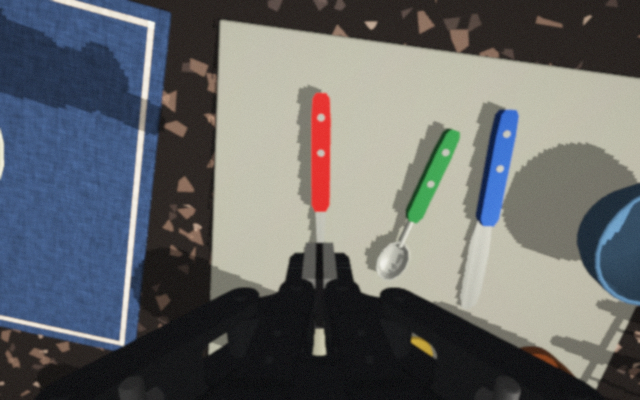

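```bash
python3 - <<'E'
from h import *
s=env.observe();M=Ro.from_rotvec(s["ee_rot"]).as_matrix();c=cams.camera("wrist")
E=c["extrinsics"];K=c["K"]
for d in(0,-10,-19,-30):
    P=s["tool_pos"]+M@[0,0,d];q=E[:3,:3]@P+E[:3,3];print(d,P.round(1),q.round(1),(K@[q[0],-q[1],-q[2]]/-q[2])[:2].round(1))
print(s["tool_pos"],s["joint_pos"],(-E[:3,:3].T@E[:3,3]).round(1))
E
```

```text
0 [443.6 113.4  98.6] [-1.000e-01 -2.240e+01 -1.765e+02] [318.9 241.9]
-10 [443.5 113.5 108.6] [-1.000e-01 -2.530e+01 -1.669e+02] [318.8 249.6]
-19 [443.5 113.6 117.6] [-1.000e-01 -2.780e+01 -1.582e+02] [318.8 257.3]
-30 [443.4 113.8 128.6] [-1.000e-01 -3.090e+01 -1.477e+02] [318.8 267.9]
[443.55797015 113.36635832  98.64270635] [ 0.26046477 -0.14828445 -0.26947245  1.44849884 -0.01533192  0.04785929] [372.8 100.9 261.4]
```

```bash
python3 -m creep '[[0.6,0,0,0,0],[0.6,0,0,-4,0],[0.6,0,0,-7,0],[0.6,0,0,-9.2,0],[0.6,0,0,-9.2,0]]' 40; python3 -m creep '[[0.8,0,0,0,0],[0.8,0,0,0,0],[0.8,0,0,0,0]]'; python3 - <<'E'
from h import *
c=cams.camera("wrist");cv2.imwrite("pics/w4.png",c["img"][:,:,::-1])
print(pose(),env.observe()["grasp_force"])
E
```

```text
t: 8.85
tool_pos: [440.3, 112.5, 1.9]
ee_rot: [0.333, -3.119, 0.025]
wrist_force: [-0.1, -1.1, 0.3]
grip_width: 34.2
grasp_force: 0.0
t: 9.15
tool_pos: [443.9, 113.4, 6.9]
ee_rot: [-0.333, 3.12, -0.023]
wrist_force: [0.2, -0.1, -0.3]
grip_width: 17.1
grasp_force: 0.0
(array([443.78697634, 113.4375312 ,   6.71720651]), np.float64(-167.8145423328312)) 0.0
```

View pics/w4.png

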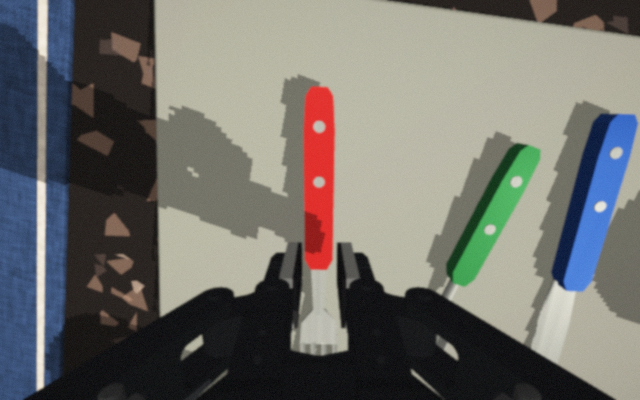

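The fingers now straddle the handle correctly. Close from here and watch the width.

```bash
python3 -m creep '[[0.86,0,0,0,0],[0.86,0,0,0,0]]' 40; python3 -m creep '[[0.92,0,0,0,0],[0.92,0,0,0,0]]'; python3 - <<'E'
from h import *
c=cams.camera("wrist");print(cut(c,'fork',15,(453,115),12))
cv2.imwrite("pics/w5.png",cv2.resize(c["img"][200:360,220:420,::-1],None,fx=3,fy=3,interpolation=cv2.INTER_CUBIC))
E
```

```text
t: 9.4
tool_pos: [443.3, 113.3, 6.0]
ee_rot: [-0.333, 3.121, -0.024]
wrist_force: [-0.6, -0.4, 0.8]
grip_width: 11.8
grasp_force: 0.0
t: 9.6
tool_pos: [443.1, 113.3, 5.6]
ee_rot: [-0.333, 3.122, -0.024]
wrist_force: [0.7, 0.0, 1.0]
grip_width: 7.2
grasp_force: 0.0
(np.float64(0.7166849839946666), array([452.3, 114.9]), np.float64(11.8), array([94.3, 15.6]))
```

View pics/w5.png

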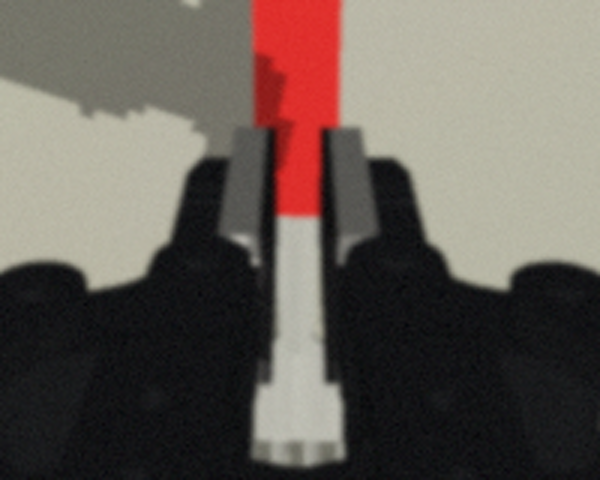

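The tips are still above the handle: red shows on both sides of the gap. From the pad's perspective scale, the real tips sit about 20 mm higher than the TCP reading suggests. I'll open slightly and go down in small steps, watching the force.

```bash
python3 -m creep '[[0.7,0,0,0,0],[0.7,0,0,0,0],[0.7,0,0,-0.5,0],[0.7,0,0,-1,0],[0.7,0,0,-1,0]]' 40; python3 -m creep '[[0.7,0,0,-0.3,0],[0.7,0,0,-0.3,0]]'; python3 -m creep '[[0.9,0,0,0,0],[0.9,0,0,0,0],[0.9,0,0,0,0]]'
```

```text
t: 10.15
tool_pos: [442.5, 113.1, -5.4]
ee_rot: [-0.333, 3.123, -0.024]
wrist_force: [0.5, 0.2, -0.1]
grip_width: 25.8
grasp_force: 0.0
t: 10.35
tool_pos: [442.8, 113.2, -7.8]
ee_rot: [-0.333, 3.123, -0.024]
wrist_force: [0.2, 0.3, 1.0]
grip_width: 25.7
grasp_force: 0.0
t: 10.65
tool_pos: [443.2, 113.3, -7.3]
ee_rot: [-0.333, 3.122, -0.024]
wrist_force: [-0.7, -0.0, 0.6]
grip_width: 12.0
grasp_force: 39.1
```

```bash
python3 -m creep '[[0.7,0,0,0,0],[0.7,0,0,0,0],[0.7,0,0,-0.3,0],[0.7,0,0,-0.3,0]]' 40; python3 -m creep '[[0.7,0,0,-0.3,0],[0.7,0,0,-0.3,0]]'; python3 -m creep '[[1,0,0,0,0],[1,0,0,0,0],[1,0,0,0,0]]'; python3 -c "
from h import *
c=cams.camera('wrist');print(pose(),cut(c,'fork',15,(453,115),12))
cv2.imwrite('pics/w6.png',cv2.resize(c['img'][200:360,220:420,::-1],None,fx=3,fy=3,interpolation=cv2.INTER_CUBIC))"
```

```text
t: 11.05
tool_pos: [442.8, 113.2, -10.9]
ee_rot: [-0.333, 3.123, -0.024]
wrist_force: [0.1, 0.3, 0.2]
grip_width: 26.0
grasp_force: 0.0
t: 11.25
tool_pos: [442.8, 113.2, -13.9]
ee_rot: [-0.333, 3.123, -0.024]
wrist_force: [-0.5, 0.3, 0.3]
grip_width: 25.9
grasp_force: 0.0
t: 11.55
tool_pos: [443.1, 113.2, -13.4]
ee_rot: [-0.333, 3.122, -0.024]
wrist_force: [-0.6, 0.8, -0.2]
grip_width: 13.4
grasp_force: 39.9
(array([443.06101462, 113.25328584, -13.411652  ]), np.float64(-167.81467910474333)) (np.float64(0.9850498725421523), array([452.4, 115.8]), np.float64(12.1), array([94.2, 15.7]))
```

View pics/w6.png

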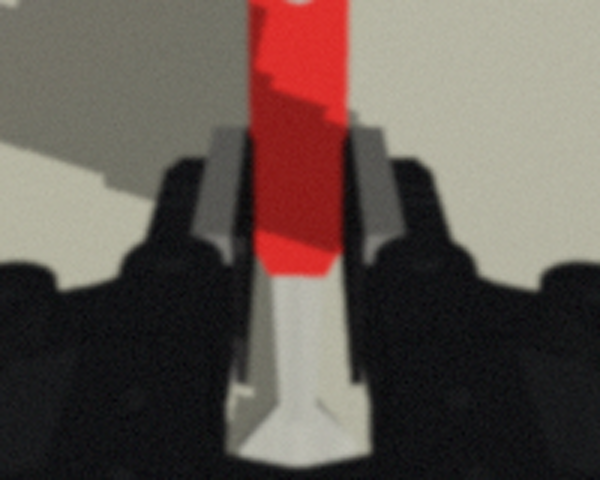

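Firm grip: 40 N with the pads fully on the handle. The offset to remember is that the item's underside sits at the TCP reading + 18 mm. Lift and carry to the left of the plate.

```bash
python3 -m creep '[[1,0,0,1,0],[1,0,0,3,0],[1,0,0,6,0],[1,0,0,8,0],[1,0,0,8,0]]' 40; python3 -m creep '[[1,0.2,-4,0,-3],[1,0.4,-8,0,-6],[1,0.6,-12,0,-9],[1,0.8,-16,0,-12],[1,0.9,-20.9,0,-14.5]]';python3 -m creep '[[1,0,0,0,0],[1,0,0,0,0],[1,0,0,0,0]]'; python3 - <<'E'
from h import *
print(pose());c=cams.camera("wrist");print(cut(c,'fork',90,(460,-95),-2))
t=cams.camera("top")
for cc in(t,c):
    for b in blobs(cc,(0,0,150),(179,50,255),1500):
        q=circ(cc,b,21)
        if 70<q[2]<100:print('plate',q,rect(cc,b,21))
    for b in blobs(cc,(95,60,40),(125,255,255),2000,9): print('mat',rect(cc,b,4))
cv2.imwrite('pics/w7.png',c['img'][:,:,::-1])
E
```

```text
t: 12.1
tool_pos: [444.8, 113.7, 70.2]
ee_rot: [-0.333, 3.117, -0.023]
wrist_force: [0.5, -0.0, -0.4]
grip_width: 13.5
grasp_force: 39.9
t: 12.6
tool_pos: [451.7, -96.9, 66.2]
ee_rot: [-0.065, -3.14, 0.024]
wrist_force: [1.4, -0.6, -0.7]
grip_width: 13.7
grasp_force: 39.8
t: 12.9
tool_pos: [451.8, -95.2, 66.2]
ee_rot: [-0.062, -3.14, 0.023]
wrist_force: [0.1, 0.4, 0.5]
grip_width: 13.2
grasp_force: 39.9
(array([451.84195006, -95.1535987 ,  66.23279609]), np.float64(177.72212781055651))
(np.float64(3.163883146138404), array([463.2, -95.1]), np.float64(-2.4), array([96.6, 16.2]))
plate [ 577.8 -207.4   79.2] [ 576.1 -205.9   77.3  129.1  123.1]
mat [ 479.2 -341.5   -2.6  320.1  136.6]
plate [ 456.5 -217.9   82.1] [ 451.5 -219.7  -70.2  163.7  152.7]
mat [ 479.8 -211.5   87.5  362.2  310. ]
```

View pics/w7.png

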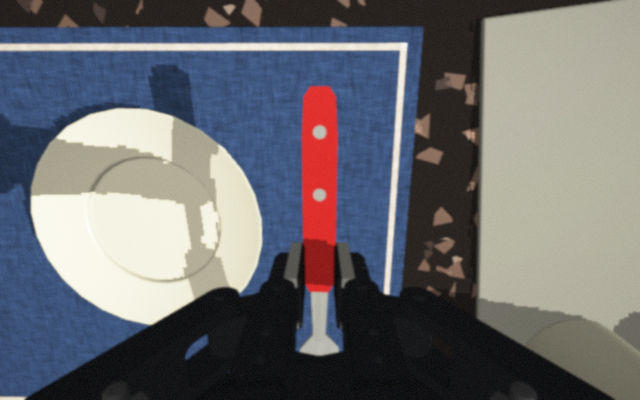

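```bash
python3 -m creep '[[1,0,0,-3,0],[1,0,0,-5.5,0],[1,0,0,-7.2,0],[1,0,0,-7.8,0],[1,0,0,-7.8,0]]' 40; python3 -m creep '[[1,0,0,-0.1,0],[1,0,0,-0.2,0],[1,0,0,-0.2,0]]'; python3 -m creep '[[0.75,0,0,0,0],[0.75,0,0,0,0],[0.75,0,0,0,0]]';python3 -m creep '[[0.75,0,0,1,0],[0.75,0,0,3,0],[0.75,0,0,6,0],[0.75,0,0,10,0],[0.7,0,0,14,0]]'
```

```text
t: 13.5
tool_pos: [451.7, -94.9, -11.9]
ee_rot: [-0.061, -3.139, 0.024]
wrist_force: [0.6, 0.1, 0.8]
grip_width: 13.7
grasp_force: 39.9
t: 13.8
tool_pos: [452.5, -95.8, -12.7]
ee_rot: [0.063, 3.14, -0.024]
wrist_force: [-0.0, 0.2, -0.1]
grip_width: 13.7
grasp_force: 39.9
t: 14.1
tool_pos: [452.2, -95.8, -13.2]
ee_rot: [0.064, 3.141, -0.024]
wrist_force: [-0.0, 0.5, -0.8]
grip_width: 21.3
grasp_force: 0.0
t: 14.6
tool_pos: [451.6, -95.7, 128.6]
ee_rot: [-0.064, -3.141, 0.024]
wrist_force: [1.0, 0.5, -0.1]
grip_width: 25.4
grasp_force: 0.0
```

```bash
python3 -m creep '[[0.7,0,0,0,0],[0.7,0,0,0,0]]'; python3 - <<'E'
from h import *
print(pose(),env.observe()["joint_pos"].round(2));c=cams.camera("wrist");print(cut(c,'fork',14,(460,-95),-2))
for b in blobs(c,(0,0,150),(179,50,255),1500):
    q=circ(c,b,21)
    if 70<q[2]<100:print('plate',q,rect(c,b,21))
E
```

```text
t: 14.8
tool_pos: [452.7, -95.9, 127.9]
ee_rot: [0.063, 3.139, -0.025]
wrist_force: [-1.5, -0.1, -0.4]
grip_width: 25.9
grasp_force: 0.0
(array([452.68523437, -95.88171424, 127.89438385]), np.float64(177.6851653481932)) [-0.2  -0.14 -0.21  1.5  -0.02 -0.16]
(np.float64(2.9492119012266587), array([462.8, -96.1]), np.float64(-2.6), array([93.1, 13. ]))
plate [ 456.6 -217.8   82.3] [ 456.9 -217.5  -42.7  163.7  162.2]
```

```bash
python3 -m creep '[[0.7,-0.3,4.3,0,2],[0.7,-0.6,8.6,0,4],[0.7,-1,12.9,0,6],[0.7,-1.3,17.2,0,8],[0.7,-1.5,21.5,0,10]]' 40; python3 -m creep '[[0.7,-0.4,4.5,0,1],[0.7,-0.8,9,0,2],[0.7,-1.15,13.2,0,2.8],[0.7,-1.15,13.2,0,2.8],[0.7,-1.15,13.2,0,2.8]]'; python3 - <<'E'
from h import *
print(pose());c=cams.camera("wrist")
for n,a,w in(("spoon",(439,194),-8),("knife",(435,255),11)):print(n,cut(c,n,15,a,w))
E
```

```text
t: 15.35
tool_pos: [435.8, 120.7, 125.3]
ee_rot: [0.212, -3.133, 0.025]
wrist_force: [0.9, 1.3, -0.1]
grip_width: 26.0
grasp_force: 0.0
t: 15.85
tool_pos: [424.6, 251.6, 125.1]
ee_rot: [0.29, -3.127, 0.026]
wrist_force: [0.2, -0.0, -0.7]
grip_width: 25.3
grasp_force: 0.0
(array([424.58169626, 251.56689402, 125.10298232]), np.float64(-169.39230664519278))
spoon (np.float64(0.685028347047849), array([438.7, 194.6]), np.float64(-7.6), array([80.2, 14.2]))
knife (np.float64(0.5995108405570233), array([434.4, 255.1]), np.float64(10.3), array([92.9, 14.4]))
```

```bash
python3 -m creep '[[0.7,0,0.1,-4,0],[0.7,0,0.1,-8,0],[0.7,0,0.1,-11.5,0],[0.7,0,0.1,-13,0],[0.7,0,0.1,-13,0]]' 40; python3 -m creep '[[0.7,0,0,-0.4,0],[0.7,0,0,-0.8,0],[0.7,0,0,-0.8,0]]'; python3 -m creep '[[1,0,0,0,0],[1,0,0,0,0],[1,0,0,0,0]]'; python3 -m creep '[[1,0,0,1,0],[1,0,0,3,0],[1,0,0,6,0],[1,0,0,8,0],[1,0,0,8,0]]'
```

```text
t: 16.4
tool_pos: [424.5, 250.5, -5.2]
ee_rot: [0.284, -3.127, 0.027]
wrist_force: [-0.1, 0.0, -0.5]
grip_width: 25.6
grasp_force: 0.0
t: 16.7
tool_pos: [426.1, 252.5, -10.6]
ee_rot: [-0.287, 3.126, -0.023]
wrist_force: [-0.1, 0.0, 0.5]
grip_width: 25.5
grasp_force: 0.0
t: 17.0
tool_pos: [426.1, 252.6, -10.5]
ee_rot: [-0.287, 3.126, -0.023]
wrist_force: [0.3, -1.0, 5.7]
grip_width: 13.2
grasp_force: 40.0
t: 17.5
tool_pos: [427.0, 253.1, 72.1]
ee_rot: [-0.287, 3.123, -0.021]
wrist_force: [0.5, 0.6, -0.4]
grip_width: 13.4
grasp_force: 39.3
```

```bash
python3 -m creep '[[1,0,-3,2,-2],[1,0,-6.5,4,-4],[1,0,-11,4,-6],[1,0,-15.5,4,-8],[1,0.2,-20,4,-10]]' 40; python3 -m creep '[[1,0.2,-4.8,0,-1],[1,0.4,-9.6,0,-2],[1,0.6,-14.4,0,-2.9],[1,0.8,-19.2,0,-2.9],[1,1,-24,0,-2.9]]'; python3 -m creep '[[1,0.2,-4.8,0,0],[1,0.3,-9.6,0,0],[1,0.4,-15,0,0],[1,0.4,-15,0,0],[1,0.4,-15,0,0]]'; python3 - <<'E'
from h import *
print(pose());c=cams.camera("wrist");print(cut(c,'knife',127,(452,-337),-2))
E
```

```text
t: 18.0
tool_pos: [426.9, 50.8, 108.2]
ee_rot: [0.012, -3.141, 0.024]
wrist_force: [0.4, 0.0, -0.2]
grip_width: 13.4
grasp_force: 39.3
t: 18.5
tool_pos: [437.0, -189.7, 108.1]
ee_rot: [-0.066, -3.14, 0.024]
wrist_force: [1.7, 0.4, 0.5]
grip_width: 13.3
grasp_force: 39.3
t: 19.0
tool_pos: [440.8, -338.5, 107.4]
ee_rot: [-0.07, -3.139, 0.022]
wrist_force: [-0.3, 0.0, -0.3]
grip_width: 13.3
grasp_force: 39.4
(array([ 440.80678553, -338.45479492,  107.35568469]), np.float64(177.45258945824705))
(np.float64(81.36775978259138), array([ 533.1, -330.2]), np.float64(-1.7), array([15.5,  3.3]))
```

```bash
python3 -m creep '[[1,0.2,0.1,-4,0],[1,0.2,0.1,-7.5,0],[1,0.2,0.1,-10,0],[1,0.2,0.1,-11.4,0],[1,0.2,0.1,-11.4,0]]' 40; python3 -m creep '[[1,0,0,-0.2,0],[1,0,0,-0.4,0],[1,0,0,-0.4,0]]'; python3 -m creep '[[0.75,0,0,0,0],[0.75,0,0,0,0],[0.75,0,0,0,0]]';python3 -m creep '[[0.75,0,0,1,0],[0.75,0,0,3,0],[0.75,0,0,6,0],[0.75,0,0,10,0],[0.7,0,0,14,0]]';python3 -m creep '[[0.7,0,0,0,0],[0.7,0,0,0,0]]'; python3 - <<'E'
from h import *
print(pose(),env.observe()["joint_pos"].round(2));c=cams.camera("wrist");cv2.imwrite('pics/w8.png',c['img'][:,:,::-1])
for b in blobs(c,(95,150,40),(125,255,255),300):print(rect(c,b,14),b.mean(0))
for b in blobs(c,(0,0,150),(179,50,255),1500):
    q=circ(c,b,21)
    if 70<q[2]<100:print('plate',q,rect(c,b,21))
E
```

```text
t: 19.55
tool_pos: [442.8, -334.9, -7.0]
ee_rot: [-0.064, -3.138, 0.021]
wrist_force: [-0.1, 0.9, -0.9]
grip_width: 13.5
grasp_force: 39.4
t: 19.85
tool_pos: [444.1, -337.0, -8.4]
ee_rot: [0.066, 3.14, -0.025]
wrist_force: [0.1, 0.3, -0.6]
grip_width: 13.3
grasp_force: 39.4
t: 20.15
tool_pos: [443.7, -336.9, -9.1]
ee_rot: [0.066, 3.141, -0.024]
wrist_force: [-0.8, 0.3, 0.2]
grip_width: 21.1
grasp_force: 0.0
t: 20.65
tool_pos: [443.2, -336.5, 132.6]
ee_rot: [-0.066, -3.14, 0.024]
wrist_force: [0.7, 0.3, -0.2]
grip_width: 25.6
grasp_force: 0.0
t: 20.85
tool_pos: [444.1, -337.2, 132.1]
ee_rot: [0.066, 3.139, -0.026]
wrist_force: [-0.6, 0.3, -0.3]
grip_width: 25.9
grasp_force: 0.0
(array([ 444.09750089, -337.1593006 ,  132.11840669]), np.float64(177.58322591548037)) [-0.64  0.08  0.01  1.5  -0.01 -0.6 ]
[ 409.1 -335.2   -2.8   92.3   17.2] [321.64347826 148.94347826]
plate [ 456.7 -218.2   82. ] [ 456.8 -218.5    9.   163.1  162.7]
```

View pics/w8.png

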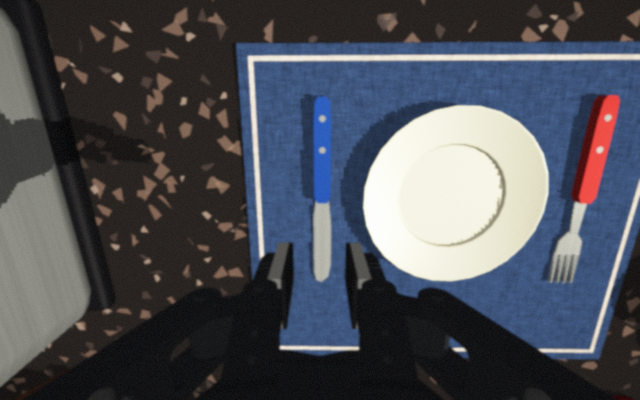

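The knife lies right of the plate and the fork left, both parallel to the mat. The plate is unmoved at (456.8,−218). Now the spoon.

```bash
python3 -m creep '[[0.7,-0.1,4,0,-1],[0.7,-0.2,8.6,0,-2],[0.7,-0.3,13.4,0,-3],[0.7,-0.4,18.2,0,-4],[0.7,-0.5,23,0,-5.3]]' 40; python3 -m creep '[[0.7,-0.1,4.8,0,0],[0.7,-0.2,9.6,0,0],[0.7,-0.3,14.4,0,0],[0.7,-0.4,19.2,0,0],[0.7,-0.5,24,0,0]]';  python3 -m creep '[[0.7,0,4.2,0,0],[0.7,0,6.2,0,0],[0.7,0,6.2,0,0],[0.7,0,6.2,0,0]]';python3 - <<'E'
from h import *
print(pose());c=cams.camera("wrist")
for n,a,w in(("spoon",(439,194),-8),):print(n,cut(c,n,15,a,w))
t=cams.camera("top")
E
```

```text
t: 21.4
tool_pos: [437.3, -105.0, 129.1]
ee_rot: [-0.213, -3.131, 0.023]
wrist_force: [1.8, 0.5, 0.2]
grip_width: 25.8
grasp_force: 0.0
t: 21.9
tool_pos: [432.4, 135.0, 129.3]
ee_rot: [-0.211, -3.132, 0.025]
wrist_force: [0.6, -1.3, 0.0]
grip_width: 25.8
grasp_force: 0.0
t: 22.3
tool_pos: [432.9, 194.9, 129.4]
ee_rot: [-0.209, -3.132, 0.026]
wrist_force: [0.2, -0.5, -0.2]
grip_width: 25.8
grasp_force: 0.0
(array([432.86236775, 194.94412187, 129.39177921]), np.float64(172.34908770446157))
spoon (np.float64(0.1550259409756845), array([438.9, 194.1]), np.float64(-8.0), array([80. , 12.8]))
```

```bash
python3 -m creep '[[0.7,0.1,0,-4,0],[0.7,0.1,0,-8,0],[0.7,0.1,0,-11.5,0],[0.7,0.1,0,-13.4,0],[0.7,0.1,0,-13.4,0]]' 40; python3 -m creep '[[0.7,0,0,-0.4,0],[0.7,0,0,-0.8,0],[0.7,0,0,-0.8,0]]'; python3 -m creep '[[1,0,0,0,0],[1,0,0,0,0],[1,0,0,0,0]]'; python3 -m creep '[[1,0,0,1,0],[1,0,0,3,0],[1,0,0,6,0],[1,0,0,10,0],[1,0,0,13,0]]'
```

```text
t: 22.9
tool_pos: [432.8, 193.2, -6.2]
ee_rot: [-0.214, -3.129, 0.028]
wrist_force: [0.4, -0.0, 0.5]
grip_width: 25.4
grasp_force: 0.0
t: 23.2
tool_pos: [435.1, 195.2, -10.8]
ee_rot: [0.212, 3.134, -0.023]
wrist_force: [-0.3, -0.2, 0.1]
grip_width: 25.3
grasp_force: 0.0
t: 23.5
tool_pos: [435.1, 195.5, -10.5]
ee_rot: [0.211, 3.134, -0.023]
wrist_force: [-0.7, -1.1, 5.2]
grip_width: 11.4
grasp_force: 39.6
t: 24.0
tool_pos: [434.6, 195.4, 121.3]
ee_rot: [0.211, 3.134, -0.023]
wrist_force: [0.9, 0.5, -0.9]
grip_width: 11.0
grasp_force: 39.1
```

```bash
python3 -m creep '[[1,1,-3,0,7],[1,2,-7,0,15],[1,3,-11,0,23],[1,4,-15,0,31],[1,5,-19,0,39]]' 40; python3 -m creep '[[1,1,-4,0,8],[1,2,-8,0,16],[1,3,-12,0,24],[1,4,-16,0,32],[1,5,-20,0,40]]'; python3 -m creep '[[1,1.5,-2,0,8],[1,3,-3.2,0,16.5],[1,4.1,-3.2,0,16.5],[1,4.1,-3.2,0,16.5],[1,4.1,-3.2,0,16.5]]'; python3 - <<'E'
from h import *
p,y=pose();print(p,y,env.observe()["joint_pos"].round(2));c=cams.camera("wrist")
print(cut(c,'spoon',p[2]+26,(577,-223),88))
E
```

```text
t: 24.5
tool_pos: [483.9, 8.0, 119.4]
ee_rot: [-0.831, 3.025, -0.023]
wrist_force: [0.7, 1.2, -0.6]
grip_width: 11.8
grasp_force: 39.1
t: 25.0
tool_pos: [533.8, -192.3, 119.2]
ee_rot: [-1.812, 2.555, -0.02]
wrist_force: [0.7, 0.4, 0.6]
grip_width: 11.3
grasp_force: 39.1
t: 25.5
tool_pos: [574.5, -221.6, 118.6]
ee_rot: [-2.15, 2.277, -0.016]
wrist_force: [-0.1, 0.3, -0.5]
grip_width: 11.3
grasp_force: 39.1
[ 574.51961429 -221.60747297  118.64355985] -93.28095432914559 [-0.37  0.21  0.14  1.48  0.   -1.88]
(np.float64(5.6189665134901725), array([ 574.6, -217.9]), np.float64(87.2), array([79.5, 13.1]))
```

```bash
python3 -m creep '[[1,0.1,-0.5,-4,0.5],[1,0.1,-0.5,-8,0.5],[1,0.1,-0.5,-11,0.5],[1,0.1,-0.5,-12.6,0.5],[1,0.1,-0.5,-12.6,0.5]]' 40; python3 -m creep '[[1,0,0,-0.2,0],[1,0,0,-0.4,0],[1,0,0,-0.4,0]]'
```

```text
t: 26.05
tool_pos: [574.6, -226.7, -8.7]
ee_rot: [-2.163, 2.265, -0.014]
wrist_force: [-0.2, 0.6, 0.3]
grip_width: 11.5
grasp_force: 39.2
t: 26.35
tool_pos: [576.3, -227.8, -10.2]
ee_rot: [-2.162, 2.264, -0.02]
wrist_force: [-0.5, -0.6, -0.7]
grip_width: 11.0
grasp_force: 39.2
```

```bash
python3 -m creep '[[1,0,0.1,-0.1,0],[1,0,0.1,-0.1,0],[0.75,0,0.1,-0.1,0],[0.75,0,0.1,-0.1,0],[0.75,0,0.1,-0.1,0]]';python3 -m creep '[[0.75,0,0,1,0],[0.75,0,0,3,0],[0.75,0,0,6,0],[0.75,0,0,10,0],[0.7,0,0,15,0]]';python3 -m creep '[[0.5,-1,4,4,-8],[0.3,-1,8,5,-16],[0,-1,12,5,-24],[0,-1,16,5,-32],[0,-1,20,5,-40]]'; python3 - <<'E'
from h import *
p,y=pose();print(p,y,env.observe()["joint_pos"].round(2));c=cams.camera("wrist");t=cams.camera("top")
print(cut(c,'spoon',14,(577,-223),88),cut(c,'fork',14,(460,-95),-2))
print(cut(t,'spoon',14,(577,-223),88))
cv2.imwrite('pics/t9.png',cv2.resize(t['img'][60:290,130:500,::-1],None,fx=2,fy=2,interpolation=cv2.INTER_CUBIC))
E
```

```text
t: 26.85
tool_pos: [575.6, -226.5, -12.6]
ee_rot: [-2.163, 2.264, -0.017]
wrist_force: [-0.9, 0.0, 0.1]
grip_width: 21.4
grasp_force: 0.0
t: 27.35
tool_pos: [574.8, -226.2, 138.3]
ee_rot: [-2.163, 2.265, -0.014]
wrist_force: [0.6, -0.5, 0.2]
grip_width: 25.7
grasp_force: 0.0
t: 27.85
tool_pos: [565.5, -25.0, 188.7]
ee_rot: [-1.25, 2.874, -0.023]
wrist_force: [0.2, 0.2, 0.8]
grip_width: 85.4
grasp_force: 0.0
[565.49444581 -25.0247783  188.73164591] -132.97591727324908 [-0.04  0.1   0.15  1.61 -0.01 -0.86]
(np.float64(12.397546687467816), array([ 576.2, -210.6]), np.float64(87.4), array([60.5, 15.1])) (np.float64(8.725625600901086), array([468.7, -96.1]), np.float64(-2.5), array([82.2, 13.3]))
(np.float64(3.029713238795084), array([ 574. , -222.9]), np.float64(91.2), array([79.7, 15.7]))
```

View pics/t9.png

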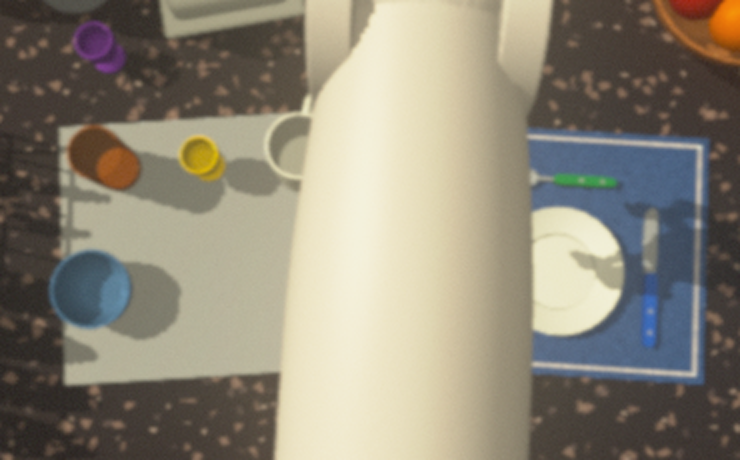

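The spoon lies behind the plate with its handle to the right. In the top view (2× crop) the tumbler's rim is at about (94,150), its foot at (118,168), and the egg cup's rim at (199,155). Project those.

```bash
python3 - <<'E'
from h import *
c=cams.camera("top")
f=lambda u,v,z:print(ray(c,(130+u/2,60+v/2),z)[0].round(1))
f(94,150,95);f(118,168,5);f(199,155,65);f(213,170,5)
E
```

```text
[580.2 352.9  95. ]
[580.  356.2   5. ]
[584.3 234.6  65. ]
[579.9 230.8   5. ]
```

```bash
python3 -m creep '[[0,0.2,4.5,0,0],[0,0.4,9.2,0,0],[0,0.6,13.9,0,0],[0,0.8,18.6,0,0],[0,1,23.3,0,0]]' 40;python3 -m creep '[[0,0.2,4.7,0,0],[0,0.4,9.4,0,0],[0,0.5,14.4,0,0],[0,0.5,14.6,0,0],[0,0.5,14.6,0,0]]'; python3 - <<'E'
from h import *
p,y=pose();print(p,y,env.observe()["joint_pos"].round(2));c=cams.camera("wrist");cv2.imwrite('pics/w10.png',c['img'][:,:,::-1])
E
```

```text
t: 28.5
tool_pos: [576.0, 207.2, 188.2]
ee_rot: [-1.26, 2.87, -0.022]
wrist_force: [0.8, -1.3, 0.0]
grip_width: 85.4
grasp_force: 0.0
t: 29.0
tool_pos: [580.9, 352.8, 187.0]
ee_rot: [-1.264, 2.871, -0.023]
wrist_force: [-0.1, -0.7, -0.3]
grip_width: 85.3
grasp_force: 0.0
[580.87867429 352.75905278 186.9643233 ] -132.48662914520253 [ 0.55  0.41  0.51  1.67 -0.01 -0.28]
```

View pics/w10.png

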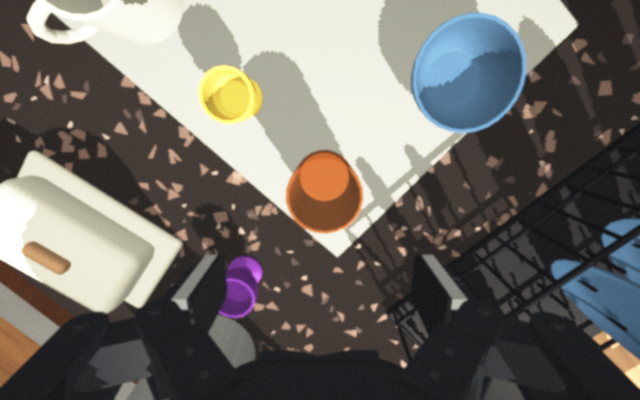

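```bash
python3 - <<'E'
from h import *
c=cams.camera("wrist")
b=blobs(c,(3,110,40),(20,255,255),1500)
for x in b:
    lo,hi=x.min(0),x.max(0);print(lo,hi)
    if 280<x.mean(0)[0]<370:
        q=ray(c,x,95)[:,:2];print('enc',circ(c,x,95));
print('rim',ray(c,[(324,195)],95).round(1),'foot',ray(c,[(324,176)],5).round(1))
print('rim edge',ray(c,[(287,193),(361,193),(324,232)],95).round(1))
for x in blobs(c,(20,140,60),(36,255,255),300):
    print('egg',x.min(0),x.max(0),circ(c,x,65))
print('egg rim',ray(c,[(229,95)],65).round(1))
E
```

```text
[287 151] [363 232]
enc [577.2 350.8  35.6]
rim [[577.8 351.8  95. ]] foot [[579.6 353.6   5. ]]
rim edge [[599.5 329.7  95. ]
 [553.9 371.3  95. ]
 [600.2 376.3  95. ]]
egg [203  76] [250 121] [585.7 236.6  20.9]
egg rim [[583.6 237.   65. ]]
```

```bash
python3 -m creep '[[0,-0.2,0,-3,0],[0,-0.2,0,-6,0],[0,-0.2,0,-8.5,0],[0,-0.2,0,-10.5,0],[0,-0.2,0,-10.5,0]]' 40;python3 -m creep '[[0,0,0,-1.5,0],[0,0,0,-3,0],[0,0,0,-4.5,0],[0,0,0,-5,0],[0,0,0,-5,0]]'; python3 -c "
from h import *
print(pose());c=cams.camera('wrist');cv2.imwrite('pics/w11.png',c['img'][:,:,::-1])"
```

```text
t: 29.6
tool_pos: [578.0, 349.7, 80.1]
ee_rot: [-1.259, 2.876, -0.023]
wrist_force: [0.0, -0.1, -0.7]
grip_width: 85.2
grasp_force: 0.0
t: 30.1
tool_pos: [578.1, 352.1, 31.3]
ee_rot: [-1.26, 2.873, -0.022]
wrist_force: [0.2, 0.1, -0.2]
grip_width: 85.3
grasp_force: 0.0
(array([578.14578798, 352.12208514,  31.30093244]), np.float64(-132.62788580766207))
```

View pics/w11.png

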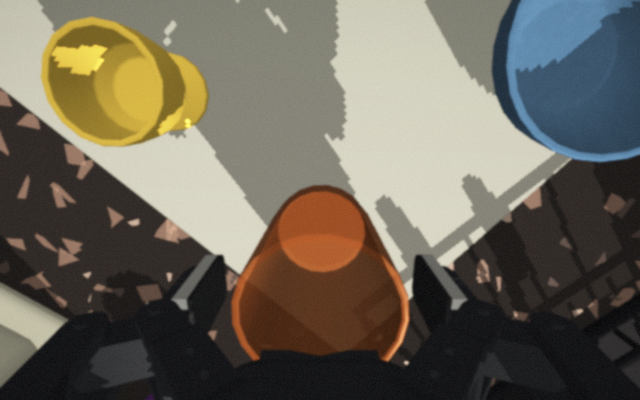

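The tumbler is centred between the fingers. Close on it.

```bash
python3 -m creep '[[0.15,0,0,0,0],[0.25,0,0,0,0],[0.35,0,0,0,0],[0.5,0,0,0,0],[0.5,0,0,0,0]]' 30;python3 -m creep '[[0.6,0,0,0,0],[0.6,0,0,0,0]]'; python3 -m creep '[[0.6,0,0,0.5,0],[0.6,0,0,1.5,0],[0.6,0,0,3,0],[0.6,0,0,5,0],[0.6,0,0,6,0]]'
```

```text
t: 30.65
tool_pos: [579.0, 352.9, 33.7]
ee_rot: [-1.259, 2.87, -0.021]
wrist_force: [-2.0, 0.2, 5.9]
grip_width: 64.5
grasp_force: 33.2
t: 30.85
tool_pos: [579.1, 352.9, 33.7]
ee_rot: [-1.259, 2.87, -0.021]
wrist_force: [-1.6, 1.2, 5.4]
grip_width: 64.4
grasp_force: 33.2
t: 31.35
tool_pos: [579.5, 352.8, 95.6]
ee_rot: [-1.258, 2.869, -0.021]
wrist_force: [0.6, -0.0, -2.0]
grip_width: 64.4
grasp_force: 33.7
```

```bash
python3 -m creep '[[0.6,0,0,3,0],[0.6,0,0,7,0],[0.6,0,-3,9,0],[0.6,0,-7,9,0],[0.6,0,-11,9,0]]' 30;python3 -m creep '[[0.6,0.1,-4.5,0,0],[0.6,0.2,-9,0,0],[0.6,0.3,-13.5,0,0],[0.6,0.4,-18,0,0],[0.6,0.5,-22.5,0,0]]';python3 -m creep '[[0.6,0.1,-4.5,0,0],[0.6,0.2,-9,0,0],[0.6,0.3,-13.5,0,0],[0.6,0.4,-18,0,0],[0.6,0.5,-22.5,0,0]]';python3 -m creep '[[0.6,0.1,-4.5,0,0],[0.6,0.3,-8.5,0,0],[0.6,0.4,-11.5,0,0],[0.6,0.4,-13.5,0,0],[0.6,0.4,-13.5,0,0]]';python3 -m creep '[[0.6,0,0,0,0],[0.6,0,0,0,0]]'; python3 - <<'E'
from h import *
p,y=pose();print(p,y,env.observe()["joint_pos"].round(2));c=cams.camera("wrist");cv2.imwrite('pics/w12.png',c['img'][:,:,::-1])
E
```

```text
t: 31.85
tool_pos: [579.0, 241.7, 184.0]
ee_rot: [-1.26, 2.869, -0.022]
wrist_force: [0.5, -0.5, -3.1]
grip_width: 64.3
grasp_force: 34.1
t: 32.35
tool_pos: [583.5, 15.7, 183.3]
ee_rot: [-1.259, 2.871, -0.022]
wrist_force: [0.6, -0.3, -2.0]
grip_width: 64.2
grasp_force: 34.1
t: 32.85
tool_pos: [588.5, -209.5, 183.3]
ee_rot: [-1.259, 2.871, -0.023]
wrist_force: [1.4, 0.0, -1.6]
grip_width: 64.5
grasp_force: 34.1
t: 33.35
tool_pos: [592.1, -345.3, 182.2]
ee_rot: [-1.255, 2.874, -0.022]
wrist_force: [-0.2, 0.7, -2.1]
grip_width: 64.3
grasp_force: 34.3
t: 33.55
tool_pos: [592.9, -341.7, 182.9]
ee_rot: [-1.26, 2.871, -0.022]
wrist_force: [-0.2, -0.6, -2.0]
grip_width: 64.7
grasp_force: 34.3
[ 592.85467251 -341.71992916  182.94809781] -132.59676946203874 [-0.52  0.4   0.5   1.65 -0.   -1.35]
```

```bash
python3 -m creep '[[0.6,0,-0.1,-4,0],[0.6,0,-0.1,-8,0],[0.6,0,-0.1,-11.5,0],[0.6,0,-0.1,-13.5,0],[0.6,0,-0.1,-13.5,0]]' 30;python3 -m creep '[[0.6,0,0,-0.3,0],[0.6,0,0,-0.6,0],[0.6,0,0,-0.9,0],[0.6,0,0,-1,0],[0.6,0,0,-1,0]]'
```

```text
t: 34.1
tool_pos: [591.2, -341.5, 44.2]
ee_rot: [-1.262, 2.874, -0.015]
wrist_force: [-0.5, 0.4, -3.2]
grip_width: 64.6
grasp_force: 34.4
t: 34.6
tool_pos: [592.8, -343.6, 37.9]
ee_rot: [-1.259, 2.871, -0.022]
wrist_force: [0.8, 0.4, -2.1]
grip_width: 65.0
grasp_force: 34.4
```

```bash
python3 -m creep '[[0.6,0,0,-0.2,0],[0.6,0,0,-0.35,0],[0.6,0,0,-0.35,0]]';python3 -m creep '[[0.6,0,0,-0.1,0],[0.6,0,0,-0.1,0]]';python3 -m creep '[[0.6,0,0,-0.1,0],[0.6,0,0,-0.1,0]]'
```

```text
t: 34.9
tool_pos: [592.6, -343.5, 33.8]
ee_rot: [-1.259, 2.872, -0.021]
wrist_force: [-0.9, 0.6, -1.7]
grip_width: 64.4
grasp_force: 34.4
t: 35.1
tool_pos: [592.7, -343.6, 33.0]
ee_rot: [-1.259, 2.871, -0.022]
wrist_force: [-0.5, 0.9, -1.3]
grip_width: 64.6
grasp_force: 34.4
t: 35.3
tool_pos: [592.8, -343.5, 32.7]
ee_rot: [-1.259, 2.871, -0.022]
wrist_force: [-1.9, 2.2, 3.2]
grip_width: 64.4
grasp_force: 34.9
```

Contact (+3 N). Release gently, retreat upward and go to the egg cup.

```bash
python3 -m creep '[[0.15,0,0,0,0],[0.05,0,0,0,0],[0,0,0,0,0],[0,0,0,0,0]]';python3 -m creep '[[0,0,0,1,0],[0,0,0,4,0],[0,0,0,8,0],[0,0,0,12,0],[0,0,0,16,0]]'; python3 - <<'E'
from h import *
p,y=pose();print(p,y);c=cams.camera("wrist");cv2.imwrite('pics/w13.png',c['img'][:,:,::-1])
for x in blobs(c,(3,110,40),(20,255,255),1500):print('tum',x.min(0),x.max(0),circ(c,x,94))
E
python3 -m creep '[[0,0,4.5,0,0],[0,0,9,0,0],[0,0,13.5,0,0],[0,0,18,0,0],[0,0,22.5,0,0]]';python3 -m creep '[[0,-0.1,4.5,0,0],[0,-0.2,9,0,0],[0,-0.3,13.5,0,0],[0,-0.4,18,0,0],[0,-0.5,22.5,0,0]]';python3 -m creep '[[0,-0.1,4.5,0,0],[0,-0.2,9,0,0],[0,-0.3,12.7,0,0],[0,-0.3,12.7,0,0],[0,-0.3,12.7,0,0]]'; python3 - <<'E'
from h import *
p,y=pose();print(p,y);c=cams.camera("wrist")
for x in blobs(c,(20,110,40),(36,255,255),300):
    print('egg',x.min(0),x.max(0),circ(c,x,65),rect(c,x,65))
    a=cv2.resize(c['img'][max(0,x.min(0)[1]-60):x.max(0)[1]+60,max(0,x.min(0)[0]-60):x.max(0)[0]+60,::-1],None,fx=3,fy=3);print(x.min(0)-60)
    cv2.imwrite('pics/w14.png',a);break
E
```

```text
t: 35.7
tool_pos: [592.7, -343.6, 32.0]
ee_rot: [-1.259, 2.871, -0.022]
wrist_force: [0.1, 0.6, -0.2]
grip_width: 84.9
grasp_force: 0.0
t: 36.2
tool_pos: [592.5, -343.5, 194.7]
ee_rot: [-1.259, 2.871, -0.023]
wrist_force: [0.4, -0.6, -0.7]
grip_width: 85.5
grasp_force: 0.0
[ 592.46796381 -343.46856456  194.67115019] -132.6397542466433
tum [  0 164] [205 322] [ 784.3 -439.2   99.4]
tum [0 0] [ 78 130] [ 682.4 -572.4   58.2]
tum [284 151] [359 231] [ 592.8 -346.4   36.2]
t: 36.75
tool_pos: [592.5, -116.9, 192.8]
ee_rot: [-1.259, 2.871, -0.023]
wrist_force: [1.3, -0.5, -0.5]
grip_width: 85.6
grasp_force: 0.0
t: 37.25
tool_pos: [587.5, 108.2, 193.0]
ee_rot: [-1.259, 2.87, -0.022]
wrist_force: [0.4, -0.7, -0.4]
grip_width: 85.5
grasp_force: 0.0
t: 37.75
tool_pos: [584.5, 234.2, 192.3]
ee_rot: [-1.262, 2.87, -0.022]
wrist_force: [-0.2, -0.3, 0.0]
grip_width: 85.5
grasp_force: 0.0
[584.52192633 234.23559063 192.31955812] -132.53268472457918
egg [297 159] [346 212] [584.1 233.1  26. ] [585.  233.7  81.5  49.8  46.9]
[237  99]
```

View pics/w14.png

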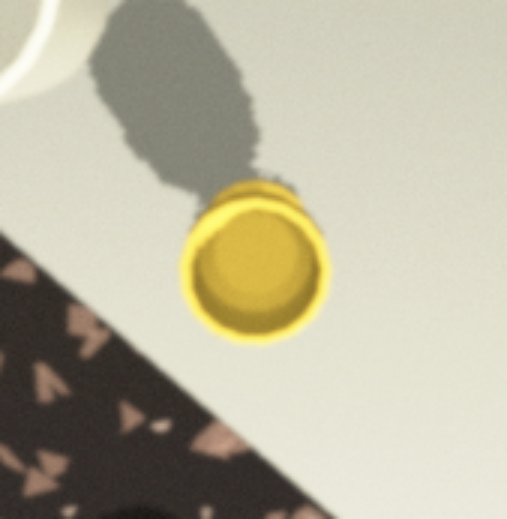

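The egg cup's rim is centred at about (322,189) in the wrist image, so about (586,235). Descend around it.

```bash
python3 -m creep '[[0.15,0.2,0.1,-4,0],[0.15,0.2,0.1,-8,0],[0.15,0.2,0.1,-11.5,0],[0.15,0.2,0.1,-14.5,0],[0.15,0.2,0.1,-15,0]]' 25;python3 -m creep '[[0.15,0,0,-1,0],[0.15,0,0,-2,0],[0.15,0,0,-3,0],[0.15,0,0,-3,0]]';python3 -m creep '[[0.3,0,0,0,0],[0.4,0,0,0,0],[0.5,0,0,0,0],[0.6,0,0,0,0],[0.6,0,0,0,0]]';python3 -m creep '[[0.7,0,0,0,0],[0.7,0,0,0,0]]'
```

```text
t: 38.3
tool_pos: [585.0, 232.1, 38.5]
ee_rot: [-1.259, 2.878, -0.022]
wrist_force: [-0.8, -0.0, -0.3]
grip_width: 72.6
grasp_force: 0.0
t: 38.7
tool_pos: [586.4, 234.2, 11.2]
ee_rot: [-1.26, 2.872, -0.022]
wrist_force: [-0.2, 0.4, -0.9]
grip_width: 72.6
grasp_force: 0.0
t: 39.2
tool_pos: [587.0, 234.9, 13.1]
ee_rot: [-1.259, 2.87, -0.021]
wrist_force: [-2.6, 0.6, 6.6]
grip_width: 46.8
grasp_force: 25.7
t: 39.4
tool_pos: [587.0, 234.9, 13.0]
ee_rot: [-1.259, 2.87, -0.021]
wrist_force: [-1.5, 2.1, 6.7]
grip_width: 47.1
grasp_force: 25.7
```

```bash
python3 -m creep '[[0.7,0,0,1,0],[0.7,0,0,4,0],[0.7,0,0,8.5,0],[0.7,0,0,13,0],[0.7,-1,-2,15,0]]' 25;python3 -m creep '[[0.7,-1.2,-4.5,0,0],[0.7,-2.4,-9,0,0],[0.7,-3.6,-13.5,0,0],[0.7,-4.8,-18,0,0],[0.7,-6,-22.5,0,0]]';python3 -m creep '[[0.7,-1.2,-4.5,0,0],[0.7,-2.4,-9,0,0],[0.7,-3.6,-13.5,0,0],[0.7,-5,-17.5,0,0],[0.7,-6,-20.8,0,0]]';python3 -m creep '[[0.7,0,0,-1,0],[0.7,0,0,-1,0],[0.7,0,0,-1,0],[0.7,0,0,-1,0]]'; python3 - <<'E'
from h import *
p,y=pose();print(p,y);c=cams.camera("wrist");cv2.imwrite('pics/w15.png',c['img'][:,:,::-1])
for b in blobs(c,(0,0,150),(179,50,255),1500):print('plate',circ(c,b,21),rect(c,b,21))
E
```

```text
t: 39.9
tool_pos: [578.2, 215.8, 166.8]
ee_rot: [-1.259, 2.865, -0.022]
wrist_force: [0.7, 0.5, 0.2]
grip_width: 46.6
grasp_force: 26.0
t: 40.4
tool_pos: [515.9, -12.3, 162.7]
ee_rot: [-1.259, 2.871, -0.023]
wrist_force: [0.8, -0.1, -0.5]
grip_width: 47.2
grasp_force: 26.0
t: 40.9
tool_pos: [455.5, -220.7, 162.7]
ee_rot: [-1.258, 2.872, -0.023]
wrist_force: [0.9, 0.4, -0.8]
grip_width: 46.7
grasp_force: 26.0
t: 41.3
tool_pos: [457.1, -217.7, 152.5]
ee_rot: [-1.261, 2.87, -0.022]
wrist_force: [0.8, 0.6, -0.2]
grip_width: 46.8
grasp_force: 26.0
[ 457.11387934 -217.67249077  152.45149661] -132.55270648363972
plate [ 456.7 -218.1   82.3] [ 451.2 -223.6  -43.5  163.6  147.5]
plate [362.  107.2 111.8] [360.7 109.3 -84.6 218.8  71. ]
plate [ 393.7 -185.7  145.9] [ 349.6 -166.6   66.7  291.8  100.9]
```

```bash
python3 -m creep '[[0.7,0,0,-4,0],[0.7,0,0,-8,0],[0.7,0,0,-11,0],[0.7,0,0,-12.5,0],[0.7,0,0,-12.5,0]]' 25;python3 -m creep '[[0.7,0,0,-0.2,0],[0.7,0,0,-0.4,0],[0.7,0,0,-0.5,0],[0.7,0,0,-0.5,0]]';python3 -m creep '[[0.7,0,0,-0.1,0],[0.7,0,0,-0.2,0],[0.7,0,0,-0.2,0]]'
```

```text
t: 41.85
tool_pos: [455.9, -217.6, 25.6]
ee_rot: [-1.262, 2.872, -0.018]
wrist_force: [-0.6, -0.0, -0.8]
grip_width: 47.3
grasp_force: 26.0
t: 42.25
tool_pos: [457.1, -218.8, 22.8]
ee_rot: [-1.259, 2.871, -0.023]
wrist_force: [-0.5, 0.9, -0.4]
grip_width: 47.0
grasp_force: 26.0
t: 42.55
tool_pos: [456.6, -218.5, 20.0]
ee_rot: [-1.259, 2.871, -0.022]
wrist_force: [-0.0, 0.4, -0.4]
grip_width: 46.7
grasp_force: 26.0
```

```bash
python3 -m creep '[[0.7,0,0,-0.1,0],[0.7,0,0,-0.2,0],[0.7,0,0,-0.2,0]]';python3 -m creep '[[0.7,0,0,-0.1,0],[0.7,0,0,-0.1,0],[0.7,0,0,-0.1,0]]'
```

```text
t: 42.85
tool_pos: [456.6, -218.5, 17.9]
ee_rot: [-1.259, 2.871, -0.022]
wrist_force: [0.2, 0.6, -0.4]
grip_width: 47.3
grasp_force: 26.0
t: 43.15
tool_pos: [456.7, -218.6, 17.1]
ee_rot: [-1.259, 2.871, -0.022]
wrist_force: [-0.1, -0.3, -0.2]
grip_width: 47.1
grasp_force: 26.0
```

```bash
python3 -m creep '[[0.7,0,0,-0.1,0],[0.7,0,0,-0.1,0]]'; python3 -m creep '[[0.4,0,0,0,0],[0.3,0,0,0,0],[0.2,0,0,0,0],[0.2,0,0,0,0]]';python3 -m creep '[[0.2,0,0,1,0],[0.2,0,0,4,0],[0.2,0,0,8,0],[0.2,0,0,12,0],[0.2,0,0,16,0]]';python3 -m creep '[[0.2,-2,3,1,0],[0.2,-4,6,1,0],[0.2,-6,10,1,0],[0.2,-8,14,1,0],[0.2,-10,18,1,0]]';python3 -m creep '[[0.2,-1,4.5,0,0],[0.2,-2,9,0,0],[0.2,-3,13.5,0,0],[0.2,-4,18,0,0],[0.2,-5,22,0,0]]'; python3 - <<'E'
from h import *
p,y=pose();print(p,y);c=cams.camera("top")
print(cut(c,'fork',14,(462,-96),-2),cut(c,'spoon',14,(577,-223),88))
k=dict(HC);HC['knife']=((95,150,40),(125,255,255),43,15);print(cut(c,'knife',14,(452,-337),-2))
p=roi(c,365,150,455,240)
b=blobs(p,(0,0,150),(179,75,255),300)[0];print('plate',circ(c,b,21))
b=blobs(p,(20,110,40),(36,255,255),30)[0];print('egg',circ(c,b,69))
cv2.imwrite('pics/t16.png',cv2.resize(c['img'][60:270,140:500,::-1],None,fx=2.2,fy=2.2,interpolation=cv2.INTER_CUBIC))
E
```

```text
t: 43.35
tool_pos: [456.9, -218.5, 17.0]
ee_rot: [-1.259, 2.871, -0.022]
wrist_force: [-3.2, 2.1, 7.2]
grip_width: 46.8
grasp_force: 26.7
t: 43.75
tool_pos: [456.7, -218.6, 16.0]
ee_rot: [-1.259, 2.871, -0.022]
wrist_force: [-0.1, 0.7, -0.3]
grip_width: 68.3
grasp_force: 0.0
t: 44.25
tool_pos: [456.5, -218.4, 178.5]
ee_rot: [-1.259, 2.871, -0.023]
wrist_force: [0.0, -1.2, 0.2]
grip_width: 68.2
grasp_force: 0.0
t: 44.75
tool_pos: [355.7, -37.5, 186.9]
ee_rot: [-1.257, 2.871, -0.023]
wrist_force: [0.6, 1.3, 0.6]
grip_width: 68.2
grasp_force: 0.0
t: 45.25
tool_pos: [305.8, 183.4, 187.1]
ee_rot: [-1.259, 2.869, -0.021]
wrist_force: [1.1, 0.2, 0.3]
grip_width: 68.5
grasp_force: 0.0
[305.81437774 183.36705008 187.09477791] -132.60589083619502
(np.float64(2.251421900186433), array([464.2, -95.4]), np.float64(-2.6), array([92.2, 12. ])) (np.float64(3.029713238795084), array([ 574. , -222.9]), np.float64(91.2), array([79.7, 15.7]))
(np.float64(22.901609469701015), array([ 474.7, -334. ]), np.float64(-0.6), array([41.2, 12.7]))
plate [ 457.3 -216.9   85.9]
egg [ 451.9 -212.8   27.5]
```

View pics/t16.png

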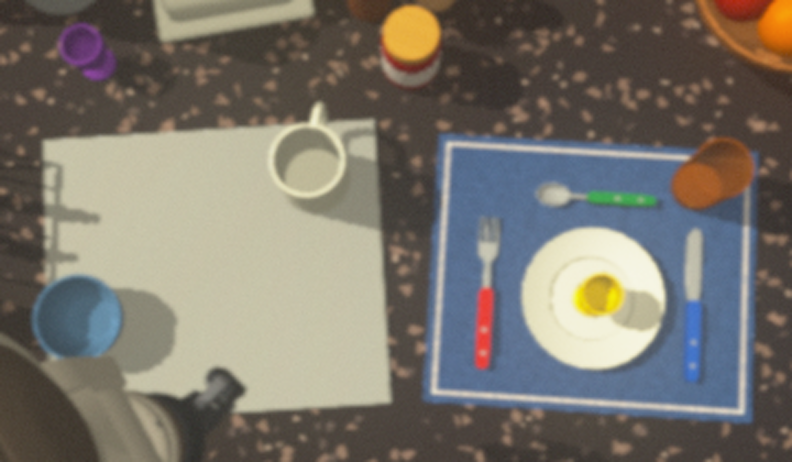

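The final view shows the fork, knife, spoon, tumbler and egg cup all in place and upright. The mug, bowl, jar and plate have not moved, and the arm is clear.

```bash
python3 -c "
from plant import workorder;print(workorder.close_job())"
```

```text
the job is handed in; nothing more can be done
None
```

I've laid the breakfast place and handed the job in at about 45 s of the 120 s: fork, knife, spoon, tumbler and egg cup are where you asked, and in the last top view the plate, mug, bowl and jam jar were where they started.

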